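# Lift the basket out of the ultrasonic cleaner

### The arm

A 6-joint arm with a two-finger parallel gripper is mounted at the origin on the work surface. World frame = base frame: x ahead of the robot, y to its left, z up, the work surface at z = 0. Lengths are in m, angles in rad, forces in N, time in s.
With the tool pointing down it reaches from about 0.225 to 0.725 m from the base axis. Payload 3.1 kg.
Tool frame: the origin (TCP) lies between the finger pads; the fingertips stand 8 mm ahead of it and the grasp point (between the pads) lies 11 mm behind it; z points along the fingers, y is the direction in which the jaws open and shut (so a half turn about z gives the same grasp; the last joint's range is limited). The gripper opens to 85 mm and grips with 20 to 120 N. Pads are 22 mm wide; open, the fingers measure 114 mm over their backs; the gripper's body (76 mm by 85 mm) begins 54 mm behind the grasp point. The pads swing forward as they close: fully open they stand 13 mm farther back than shut.
Start: joints at [-1.456, 0.048, 0.099, 1.622, 0, 1.443], TCP at [0.126, -0.51, 0.239] pointing down, gripper open.
Joint ranges: [-2.91, 2.91], [-0.99, 1.94], [-1.21, 1.42], [-2.12, 2.29], [-1.49, 1.47], [-3.14, 3.14]. Speed limits (rad/s): [2.79, 2.79, 3.14, 3.14, 3.14, 3.14].

### API

Orientations are given as a unit quaternion [w, x, y, z].
In Python, from plant import manip, cams gives the robot as it stands.
- The arm moves only by the tool drive_tool, never from a script. Its argument "moves" is a list that holds one entry, the list of rows, each a list of 7 numbers: the shift along the tool's x, y, z in mm, then the turn, a rotation vector about the tool's x, y, z in degrees, then the closure, from 0 (fully open) to 1 (shut). In form: [[[tx, ty, tz, rx, ry, rz, gripper], ...]]. A call has 1 to 12 rows; each row is the pose to reach, as a shift and turn from the pose commanded when the call began, along the tool's axes at that moment; what a row does not reach only later rows make up. A row lasts 1/10 s, in which the tool goes at most 50 mm and 8.59 degrees, less where a joint would pass 70% of its speed; a pose out of reach is approached as far as the arm can. A call with a gripper value outside its range is refused whole. The fingers move at their own pace and stop on an object; the grip force is fixed at half the most. Time passes only in rows, so rows that repeat a pose let the fingers close. It gives the time, the measured TCP pose, the force and the opening at its end, in the units of the state.
- manip.state(): the state, without advancing time (a new reading comes with each control period).
- cams.grab_frame(name): name is "scene" or "top" or "wrist"; returns the picture (400x640x3 uint8, red, green, blue); there is no depth.
- cams.get_calibration(name): a dict with "intrinsics" (3x3 intrinsics, pixels), "R" (3x3) and "t" (3): a world point X has camera coordinates R X + t. Camera axes: x right, y down, z forward; pixel columns grow to the right and rows downward; lengths in m; the calibration is good to about 2 mm. The wrist camera is an equidistant fisheye: a pixel r from the principal point sees the ray r / f radians off the axis. A picture is of the moment at which its call begins: read the wrist's pose just before it. get_calibration takes no time and is no camera call; for the wrist camera it gives the pose at the moment of the call.
- manip.sign_off(): hands the job in, once; it reports no verdict.
The state is a dict: "clock": time; "qpos": joint angles; "qvel": joint speeds; "joint_efforts": joint torques, N m; "position": TCP position; "ee_rot": TCP orientation; "ft_force": force on the tool from outside, world axes, zero at the start; "wrist_torque": the same for the moment, N m; "finger_gap": finger opening in m.
Only numpy, scipy, OpenCV 4.12 (cv2) and the standard library are available. Lean on these libraries where they do the work, as an engineer would, in place of code of your own. Each camera call takes 0.05 s, during which the arm holds its last target. There are 200 camera calls.

### The job

Swing the ultrasonic cleaner's cover all the way up and over, easing it gently onto its stop, and leave it open. Then take the wire basket in the tank by its handle bar and lift it straight up out of the tank, level, with both little jars still standing in it, disturbing nothing else on the bench. Finish while holding it: keep it still and level over the middle of the tank with its underside about 6 cm above the tank's rim, and do not put it down or let go.

Things in the scene. Friction and masses are not known exactly. Their poses are not given: they have to be found in the camera images.
- cleaner: White bench-top ultrasonic cleaner, fixed to the bench: housing 240 (its x) x 170 (its y) x 125 mm high, open-topped dry steel tank inside, 200 x 140 mm, tank floor 20 mm above the bench. Origin at the centre of its underside; x along the hinge, z up. The control panel is on its -x side, the hinge along its +y edge, the cover's tab sticks out at its -y edge.
- tank_rim (a point): Centre of the tank's mouth, at rim height (125 mm above the cleaner's origin, same axes).
- lid (a joint): Cover angle, rad: 0 = closed flat on the rim, grows as the tab edge rises; 1.75 = resting against its stop, a little past upright. A stiff friction hinge (needs about 2 to 3 N at the tab) that keeps the cover where it is left; it may start partly raised.
- lid_hinge (a point): Point at the middle of the hinge line, at rim height, 85 mm to the cleaner's +y from its centre. Axes as the cover's: equal to the cleaner's when the cover is closed; the hinge line is the x axis and the cover extends along -y.
- lid_tab (a point): Grasp point on the cover's white tab: 200 mm along -y from the hinge, 6 mm above it (cover axes). Cover plate: steel, 240 x 170 x 10 mm. The tab, in its plane, is 20 mm wide (x), 10 thick, and sticks out 46 mm past its free edge; this point is 30 mm past it, free air below. Pinched across its width, fingers down, it turns between the fingers as the cover swings.
- basket: Steel wire basket (0.25 kg) standing on the tank floor, about the middle: 150 (x) x 100 (y) mm, walls 34 mm high, floor 4 mm thick, 20 to 25 mm of room to the tank walls. Origin at the centre of its underside, z up. Holds two small jars.
- basket_grip (a point): Centre of the basket's white handle bar, 85 mm above the basket's underside. The bar runs along the basket's y, 100 mm long, 12 mm thick (x), 16 mm tall, on an upright at each end; its top is 12 mm below the tank's rim. Below it is free down to the jars. Axes as the basket's.
- jar_a: Small amber glass jar with white cap, 32 mm across, 42 mm tall, standing loose in the -x half of the basket. Origin at the centre of its underside, z up.
- jar_b: As jar_a, in the +x half of the basket.
- spare_basket: An empty basket of the same make, on the bench at the tab side of the cleaner, 93 mm tall. Bystander. Origin under its centre.
- flask: Conical glass flask, 86 mm across, 132 mm tall. Bystander. Origin under its centre.
- reagent: White plastic bottle, 64 mm across, 150 mm tall. Bystander. Origin under its centre.
- beaker: Glass beaker, 68 mm across, 85 mm tall. Bystander. Origin under its centre.
- petri: Flat pale dish, 93 mm across, 16 mm tall. Bystander. Origin under its centre.
- spatula: Thin steel laboratory spatula, 173 mm long, 5 mm thick, lying on the bench beyond the cleaner. Bystander.

How it is judged:
By the outcome, as a careful person would: the job done as asked, in the order asked, and still so for the second after the job is handed in, while the arm keeps its last pose, push and grip.
It also fails if it takes over 58 s, if anything falls off the work surface, if the arm or the gripper's body presses on something with over 40 N, if the wrist force passes 120 N, or if a joint passes its speed limit or range.

## Working session

There is one attempt and no reset: what is moved stays moved. The work goes in short steps, Python scripts to look and compute and a tool call to move; the robot and the scene stay as the last step left them, time stands still between calls to the robot, and variables do not carry over. Pictures are saved under pics/ and viewed, about 8 in all and at most 12, crops included, and the job is handed in when it is done.

Besides the shell and the picture viewer there is one more tool, called after "Emit:" as name(argument=value, ...), one argument or row to a line, values as JSON. drive_tool: Moves the arm, as the interface text tells. Its arguments: {"type":"object","properties":{"moves":{"type":"array","items":{"type":"array","items":{"type":"array","items":{"type":"number"}}}}},"required":["moves"]}

```bash
mkdir -p pics; ls
python3 - <<'E'
from plant import manip,cams
import cv2,numpy as np
for n in("scene","top","wrist"):
    c=cams.get_calibration(n);print(n,np.round(c["intrinsics"],1).tolist(),np.round(c["R"],3).tolist(),np.round(c["t"],3).tolist())
    cv2.imwrite(f"pics/{n}0.png",cams.grab_frame(n)[:,:,::-1])
s=manip.state();print(s)
E
```

```text
pics
scene [[373.1, 0.0, 324.0], [0.0, 373.1, 201.8], [0.0, 0.0, 1.0]] [[-0.175, 0.985, 0.005], [0.808, 0.146, -0.57], [-0.562, -0.096, -0.821]] [0.028, -0.445, 1.415]
top [[364.3, 0.0, 323.2], [0.0, 364.3, 198.3], [0.0, 0.0, 1.0]] [[-0.001, -1.0, -0.017], [-0.995, 0.002, -0.099], [0.099, 0.017, -0.995]] [0.07, 0.574, 1.033]
wrist [[309.7, 0.0, 318.0], [0.0, 309.7, 201.8], [0.0, 0.0, 1.0]] [[0.242, -0.97, -0.001], [-0.926, -0.231, 0.298], [-0.289, -0.072, -0.955]] [-0.524, -0.039, 0.38]
{'clock': 0.15, 'qpos': array([-1.45580403e+00,  4.86013755e-02,  9.79476733e-02,  1.62199687e+00,
        1.41547100e-05,  1.44299937e+00]), 'qvel': array([-0.0002086 , -0.00099951,  0.00507329,  0.00015065, -0.00036681,
        0.0008373 ]), 'joint_efforts': array([ 2.06275494e-03, -3.39259565e+01,  3.20423949e+01,  1.53955672e-02,
       -8.13421821e-05, -2.84200908e-06]), 'position': array([ 0.126156  , -0.5091421 ,  0.23837021]), 'ee_rot': array([-9.27056225e-04,  9.92640291e-01,  1.21096631e-01,  1.30128991e-05]), 'ft_force': array([-0.59359351, -0.55722403, -0.25783666]), 'wrist_torque': array([ 0.05548761, -0.00462954,  0.01756555]), 'finger_gap': 0.08550791825984103}
```

View pics/top0.png

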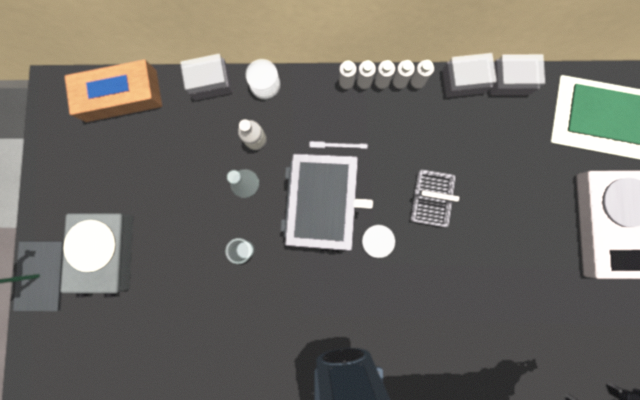

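View pics/scene0.png

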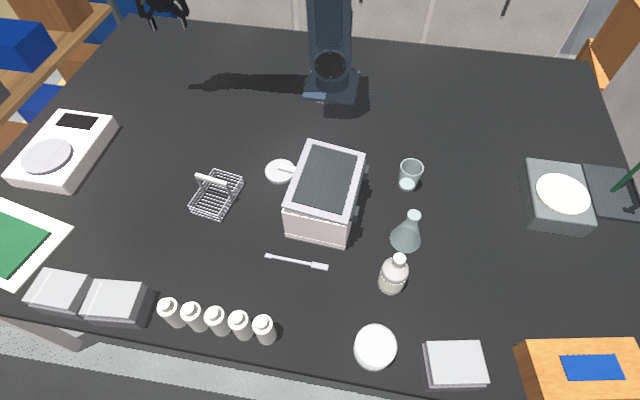

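Run:
```python
import cv2,numpy as np
t=cv2.imread("pics/top0.png")[140:265,265:405];s=cv2.imread("pics/scene0.png")[125:255,255:395]
a=cv2.resize(t,None,fx=4,fy=4,interpolation=cv2.INTER_CUBIC)
b=cv2.resize(s,None,fx=4,fy=4,interpolation=cv2.INTER_CUBIC)
cv2.imwrite("pics/c_top.png",a);cv2.imwrite("pics/c_scene.png",b)
```

```text
(no output)
```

View pics/c_top.png

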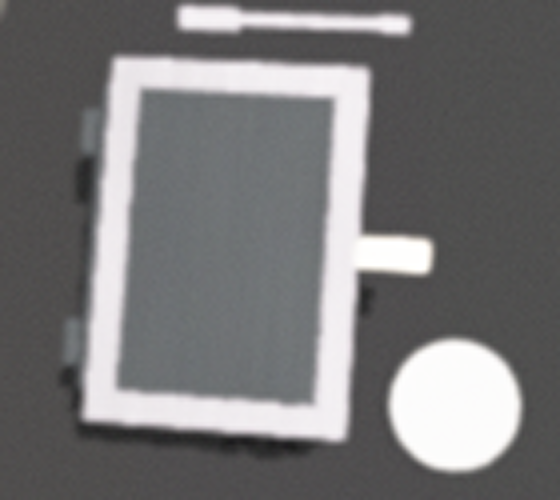

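View pics/c_scene.png

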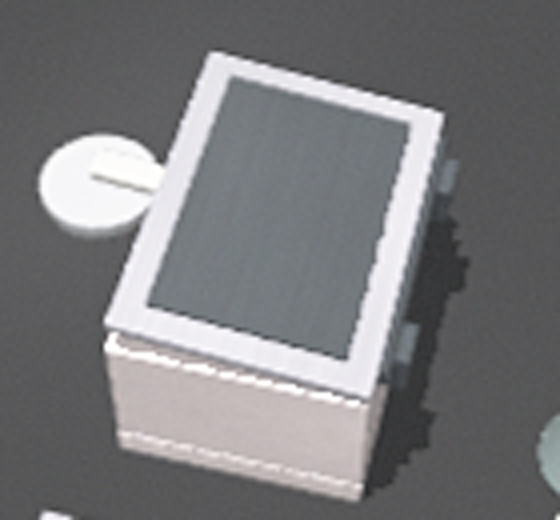

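```bash
cat > h.py <<'E'
import numpy as np
from plant import manip,cams
from scipy.spatial.transform import Rotation as Rn
def proj(n,X,c=None):
    c=c or cams.get_calibration(n);K=c["intrinsics"];p=np.atleast_2d(X)@np.array(c["R"]).T+c["t"]
    if n=="wrist":
        r=np.hypot(p[:,0],p[:,1]);th=np.arctan2(r,p[:,2]);d=p[:,:2]/r[:,None]*th[:,None]
    else: d=p[:,:2]/p[:,2:]
    return d*[K[0][0],K[1][1]]+[K[0][2],K[1][2]]
def cover(v,P):  # v: hinge x,y,z,yaw,angle
    x,y,z,yaw,a=v
    R=Rn.from_euler('z',yaw)*Rn.from_euler('x',-a)
    return R.apply(P)+[x,y,z]
E
python3 - <<'E'
from h import *
from scipy.optimize import least_squares
P=np.array([[.12,0,.011],[.12,-.17,.011],[-.12,-.17,.011],[-.12,0,.011],[.01,-.216,.011],[-.01,-.216,.011]])
T=np.array([[113,57],[370,68],[346,440],[83,419],[433,240],[431,273]])/4+[265,140]-.4
S=np.array([[372,397],[108,325],[210,53],[442,115],[92,177],[100,151]])/4+[255,125]-.4
ct,cs=cams.get_calibration("top"),cams.get_calibration("scene")
f=lambda v:np.r_[(proj("top",cover(v,P),ct)-T).ravel(),(proj("scene",cover(v,P),cs)-S).ravel()]
r=least_squares(f,[.5,.1,.125,0,0.1],loss='soft_l1');print(np.round(r.x,4),r.cost);print(np.round(r.fun.reshape(-1,2),1).tolist())
v=r.x
print("tab",cover(v,[[0,-.2,.006]]))
tc,tt=least_squares(lambda X:np.r_[(proj("top",X,ct)-[T[4:].mean(0)]).ravel(),(proj("scene",X,cs)-[S[4:].mean(0)]).ravel()],[.5,-.1,.15]).x,0
print("tab end triang",tc, "model",cover(v,[[0,-.216,.011]]))
# bystanders on bench
c=ct
for n,(u,w),z in [("petri",((265+455/4),(140+405/4)),.016),("spare grip",(440,196),.085),("flask top",(234,177),.132),("spat",(338,145),0)]:
    d=np.linalg.inv(c["intrinsics"])@[u,w,1];R=np.array(c["R"]);o=-R.T@c["t"];d=R.T@d;print(n,np.round(o+d*(z-o[2])/d[2],3))
E
```

```text
[ 0.5632  0.1571  0.1197 -0.0715  0.0949] 3.8251828810429513
[[-0.3, 0.3], [-0.7, 0.4], [-0.6, -0.2], [-0.0, 0.1], [-1.2, 0.3], [-1.2, -0.2], [-0.5, 0.3], [-1.3, 0.3], [-0.5, 0.0], [0.1, -0.4], [-1.1, -0.7], [-0.8, 0.2]]
tab [[ 0.54897243 -0.04092227  0.14461105]]
tab end triang [ 0.54741859 -0.05695285  0.14958493] model [[ 0.54786856 -0.0563372   0.15110423]]
petri [ 0.45  -0.092  0.016]
spare grip [ 0.574 -0.252  0.085]
flask top [0.622 0.305 0.132]
spat [0.74  0.025 0.   ]
```

```bash
cat >> h.py <<'E'
def tgt(yaw):  # tool y along hinge x, z down
    c,s=np.cos(yaw),np.sin(yaw);y=np.array([c,s,0]);z=np.array([0,0,-1.]);x=np.cross(y,z)
    return Rn.from_matrix(np.c_[x,y,z])
def delta(pos,R,p0=None,R0=None):
    s=manip.state();p0=s["position"] if p0 is None else p0
    if R0 is None: q=s["ee_rot"];R0=Rn.from_quat(np.r_[q[1:],q[0]])
    return np.round(np.r_[R0.inv().apply(np.array(pos)-p0)*1000,(R0.inv()*R).as_rotvec(degrees=True)],1)
E
python3 -c "
from h import *
print(delta([.549,-.041,.21],tgt(-.0715)))"
```

```text
[ 5.230e+02 -3.527e+02  2.910e+01 -1.000e-01 -1.000e-01 -7.200e+01]
```

Emit:
drive_tool(
  moves=[
    [[40,-27,0,0,0,-6,0],[80,-54,0,0,0,-12,0],[120,-81,0,0,0,-18,0],[160,-108,0,0,0,-24,0],[200,-135,0,0,0,-30,0],[240,-162,0,0,0,-36,0],[280,-189,2,0,0,-42,0],[320,-216,6,0,0,-48,0],[360,-243,10,0,0,-54,0],[400,-270,15,0,0,-60,0],[440,-297,20,0,0,-66,0],[480,-324,25,0,0,-72,0]],
  ],
)

```text
clock: 1.35
position: [0.5151, -0.0778, 0.2138]
ee_rot: [0.0, 0.73, 0.683, -0.0]
ft_force: [1.4, -1.1, 0.3]
finger_gap: 0.0852
```

```bash
python3 -c "
from h import *
s=manip.state();print(s['position'],s['ee_rot'],s['qpos'],s['ft_force'])
print(delta([.549,-.041,.21],tgt(-.0715)))"
```

```text
[ 0.51514244 -0.07784004  0.2138448 ] [ 2.24342691e-05  7.30285188e-01  6.83142391e-01 -1.28808270e-04] [-2.78589121e-01  3.30447841e-02  3.31574555e-02  1.57100300e+00
 -2.44014356e-04  1.35888956e+00] [ 1.39736577 -1.08986574  0.26332002]
[39.  31.3  3.8 -0.   0.   0.3]
```

Emit:
drive_tool(
  moves=[
    [[20,16,2,0,0,0,0],[38,30,4,0,0,0,0],[38,30,4,0,0,0,0],[38,30,4,0,0,0,0]],
  ],
)

```text
clock: 1.75
position: [0.5465, -0.0437, 0.2097]
ee_rot: [-0.001, 0.732, 0.682, -0.001]
ft_force: [-0.2, 0.2, 0.0]
finger_gap: 0.0855
```

Run:
```python
from h import *
import cv2,json
s=manip.state();c=cams.get_calibration("wrist");im=cams.grab_frame("wrist")
print(s['position'],delta([.549,-.041,.21],tgt(-.0715)))
v=[.5632,.1571,.1197,-.0715,.0949]
print(proj("wrist",cover(v,[[0,-.2,.006],[.01,-.216,.011],[-.01,-.216,.011],[.01,-.17,.011],[-.01,-.17,.011]]),c))
np.savez("w1",**c)
cv2.imwrite("pics/w1.png",im[:,:,::-1])
```

```text
[ 0.54653658 -0.04365464  0.2096613 ] [ 3.4  2.4 -0.  -0.1  0.   0. ]
[[320.90222493 216.69008027]
 [335.34643894 240.98525866]
 [306.31119369 240.91842709]
 [336.42319077 174.37567115]
 [305.93460174 174.26422489]]
```

View pics/w1.png

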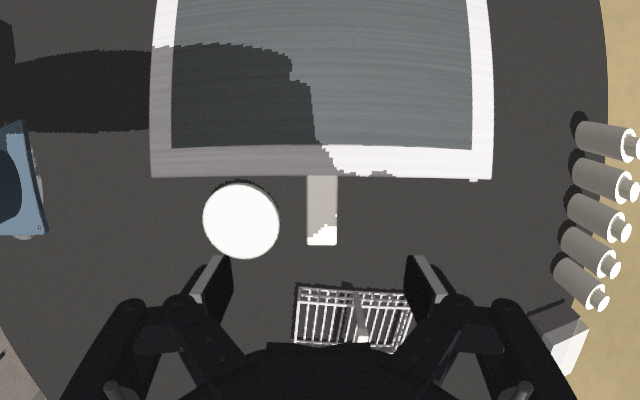

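Run:
```python
from h import *
from scipy.optimize import least_squares
P=np.array([[.12,0,.011],[.12,-.17,.011],[-.12,-.17,.011],[-.12,0,.011],[.01,-.216,.011],[-.01,-.216,.011]])
T=np.array([[113,57],[370,68],[346,440],[83,419],[433,240],[431,273]])/4+[265,140]-.4
S=np.array([[372,397],[108,325],[210,53],[442,115],[92,177],[100,151]])/4+[255,125]-.4
W=np.array([[337,245],[307,245],[491,179],[151,177]]);PW=np.array([P[4],P[5],P[1],P[2]])
ct,cs=cams.get_calibration("top"),cams.get_calibration("scene");cw=dict(np.load("w1.npz"))
f=lambda v:np.r_[(proj("top",cover(v,P),ct)-T).ravel(),(proj("scene",cover(v,P),cs)-S).ravel(),(proj("wrist",cover(v,PW),cw)-W).ravel()*.5,(v[2]-.125)/.002]
r=least_squares(f,[.56,.15,.125,0,0.1],loss='soft_l1');v=r.x;print(np.round(v,4),np.round(r.fun[:-1].reshape(-1,2),1).tolist())
np.save("v",v);tab=cover(v,[[0,-.2,.006]])[0];print(tab,delta(tab-[0,0,.011],tgt(v[3])))
print("tank",cover(np.r_[v[:4],0],[[0,-.085,0]]))
```

```text
[ 0.564   0.157   0.1237 -0.0721  0.0976] [[-0.3, -0.4], [-0.6, -0.2], [-0.5, -0.4], [-0.2, -0.2], [-1.0, -0.2], [-0.9, -0.7], [-0.6, -0.3], [-1.6, -0.5], [-0.6, -0.9], [0.2, -1.2], [-1.4, -1.6], [-1.0, -0.7], [-0.1, -0.6], [0.1, -0.6], [-0.7, 0.1], [1.0, 0.4]]
[ 0.54972645 -0.04099308  0.14917857] [ 3.5  3.2 71.8 -0.1  0.   0. ]
tank [[0.55789872 0.07217593 0.12371959]]
```

Emit:
drive_tool(
  moves=[
    [[2,3,15,0,0,0,0],[2,3,35,0,0,0,0],[2,3,55,0,0,0,0],[2,3,68,0,0,0,0.3],[2,3,73,0,0,0,0.6],[2,3,73,0,0,0,1],[2,3,73,0,0,0,1],[2,3,73,0,0,0,1],[2,3,73,0,0,0,1],[2,3,73,0,0,0,1],[2,3,73,0,0,0,1]],
  ],
)

```text
clock: 2.9
position: [0.5488, -0.0424, 0.1377]
ee_rot: [-0.001, 0.732, 0.681, -0.001]
ft_force: [-5.2, -0.9, 0.5]
finger_gap: 0.0188
```

Run:
```python
from h import *
s=manip.state();print(s['position'],s['ft_force'],s['finger_gap'],s['wrist_torque'])
v=np.load("v.npy");g=s['position']+[0,0,.011]
loc=Rn.from_euler('z',-v[3]).apply(g-v[:3]);r=np.hypot(loc[1],loc[2]);a0=np.arctan2(loc[2],-loc[1]);print(loc,r,a0)
for k in range(1,37):
    a=a0+(1.75-v[4])*k/36
    d=np.array([0,-r*np.cos(a),r*np.sin(a)])-np.r_[0,loc[1:]]
    print(k,round(a-a0+v[4],3),np.round([d[1]*1000,-d[2]*1000],1))  # tool x,z
```

```text
[ 0.54884246 -0.04243523  0.13773607] [-5.18802923 -0.89673424  0.52896156] 0.018794754748307045 [-0.09712081  0.92943037 -0.02399536]
[-0.00077782 -0.19996577  0.02501648] 0.20152452627766146 0.12445721291780137
1 0.143 [ 1.4 -9.1]
2 0.189 [  3.1 -18.2]
3 0.235 [  5.3 -27.2]
4 0.281 [  7.9 -36.1]
5 0.327 [ 10.9 -44.8]
6 0.373 [ 14.3 -53.4]
7 0.419 [ 18.1 -61.9]
8 0.465 [ 22.3 -70.1]
9 0.511 [ 26.9 -78.2]
10 0.557 [ 31.8 -86. ]
11 0.602 [ 37.1 -93.6]
12 0.648 [  42.7 -101. ]
13 0.694 [  48.6 -108. ]
14 0.74 [  54.9 -114.8]
15 0.786 [  61.4 -121.4]
16 0.832 [  68.3 -127.6]
17 0.878 [  75.4 -133.4]
18 0.924 [  82.9 -139. ]
19 0.97 [  90.5 -144.2]
20 1.016 [  98.4 -149. ]
21 1.061 [ 106.5 -153.5]
22 1.107 [ 114.8 -157.6]
23 1.153 [ 123.2 -161.3]
24 1.199 [ 131.9 -164.7]
25 1.245 [ 140.6 -167.6]
26 1.291 [ 149.5 -170.1]
27 1.337 [ 158.5 -172.2]
28 1.383 [ 167.6 -173.9]
29 1.429 [ 176.8 -175.2]
30 1.475 [ 186. -176.]
31 1.52 [ 195.2 -176.5]
32 1.566 [ 204.5 -176.5]
33 1.612 [ 213.7 -176. ]
34 1.658 [ 222.9 -175.2]
35 1.704 [ 232.1 -173.9]
36 1.75 [ 241.2 -172.2]
```

Emit:
drive_tool(
  moves=[
    [[1.4,0,-9,0,0,0,1],[3,0,-18,0,0,0,1],[5.3,0,-27,0,0,0,1],[8,0,-36,0,0,0,1],[11,0,-45,0,0,0,1],[14,0,-53,0,0,0,1],[18,0,-62,0,0,0,1],[22,0,-70,0,0,0,1],[27,0,-78,0,0,0,1],[32,0,-86,0,0,0,1],[37,0,-93.6,0,0,0,1],[42.7,0,-101,0,0,0,1]],
  ],
)

```text
clock: 4.1
position: [0.552, 0.0012, 0.2385]
ee_rot: [-0.001, 0.732, 0.682, -0.001]
ft_force: [-5.0, 1.0, -6.3]
finger_gap: 0.0187
```

Emit:
drive_tool(
  moves=[
    [[6,0,-7,0,0,0,1],[12,0,-14,0,0,0,1],[18.7,0,-20.4,0,0,0,1],[25.6,0,-26.6,0,0,0,1],[32.7,0,-32.4,0,0,0,1],[40.2,0,-38,0,0,0,1],[47.8,0,-43.2,0,0,0,1],[55.7,0,-48,0,0,0,1],[63.8,0,-52.5,0,0,0,1],[72,0,-56.6,0,0,0,1],[80.5,0,-60.3,0,0,0,1],[89,0,-63.7,0,0,0,1]],
  ],
)

```text
clock: 5.3
position: [0.5586, 0.0895, 0.3021]
ee_rot: [-0.0, 0.732, 0.681, -0.001]
ft_force: [-5.0, -1.5, -8.3]
finger_gap: 0.0188
```

Emit:
drive_tool(
  moves=[
    [[8.7,0,-2.9,0,0,0,1],[17.6,0,-5.4,0,0,0,1],[26.6,0,-7.5,0,0,0,1],[35.7,0,-9.2,0,0,0,1],[44.9,0,-10.5,0,0,0,1],[54,0,-11.3,0,0,0,1],[63.3,0,-11.8,0,0,0,1],[71,0,-11.8,0,0,0,1],[78,0,-11.5,0,0,0,1],[84,0,-11,0,0,0,1],[88,0,-10.7,0,0,0,1],[88,0,-10.7,0,0,0,1]],
  ],
)

```text
clock: 6.5
position: [0.5651, 0.1774, 0.3136]
ee_rot: [0.0, 0.732, 0.682, -0.0]
ft_force: [-4.5, -2.3, -4.9]
finger_gap: 0.0191
```

Emit:
drive_tool(
  moves=[
    [[2,0,0.2,0,0,0,1],[4,0,0.4,0,0,0,1],[6,0,0.6,0,0,0,1],[8,0,0.9,0,0,0,1],[10,0,1.2,0,0,0,1],[12,0,1.5,0,0,0,1],[13.5,0,1.8,0,0,0,1],[15,0,2.1,0,0,0,1],[16,0,2.3,0,0,0,1],[17,0,2.5,0,0,0,1]],
  ],
)

```text
clock: 7.5
position: [0.5663, 0.1933, 0.3115]
ee_rot: [0.001, 0.732, 0.681, -0.001]
ft_force: [-5.3, -4.3, -2.1]
finger_gap: 0.0187
```

Emit:
drive_tool(
  moves=[
    [[1,0,0.2,0,0,0,1],[2,0,0.4,0,0,0,1],[2,0,0.4,0,0,0,1]],
  ],
)

```text
clock: 7.8
position: [0.5664, 0.1954, 0.3111]
ee_rot: [0.001, 0.732, 0.681, -0.001]
ft_force: [-4.8, -3.9, -3.5]
finger_gap: 0.0189
```

Emit:
drive_tool(
  moves=[
    [[1,0,0.2,0,0,0,1],[2,0,0.4,0,0,0,1],[2,0,0.4,0,0,0,1]],
  ],
)

```text
clock: 8.1
position: [0.5666, 0.1973, 0.3108]
ee_rot: [0.001, 0.732, 0.681, -0.0]
ft_force: [-4.5, -3.0, -1.5]
finger_gap: 0.0184
```

Emit:
drive_tool(
  moves=[
    [[1,0,0.2,0,0,0,1],[2,0,0.4,0,0,0,1],[2,0,0.4,0,0,0,1]],
  ],
)

```text
clock: 8.4
position: [0.5668, 0.1994, 0.3104]
ee_rot: [0.001, 0.732, 0.681, -0.0]
ft_force: [-4.9, -3.9, -2.3]
finger_gap: 0.0191
```

Emit:
drive_tool(
  moves=[
    [[1,0,0.2,0,0,0,1],[2,0,0.4,0,0,0,1],[2,0,0.4,0,0,0,1]],
  ],
)

```text
clock: 8.7
position: [0.5669, 0.2014, 0.3099]
ee_rot: [0.001, 0.732, 0.681, -0.0]
ft_force: [-5.4, -4.5, -2.8]
finger_gap: 0.0189
```

Emit:
drive_tool(
  moves=[
    [[1,0,0.2,0,0,0,1],[2,0,0.4,0,0,0,1],[2,0,0.4,0,0,0,1]],
  ],
)

```text
clock: 9.0
position: [0.567, 0.2032, 0.3096]
ee_rot: [0.001, 0.732, 0.681, -0.001]
ft_force: [-4.7, -4.8, -1.7]
finger_gap: 0.0189
```

Emit:
drive_tool(
  moves=[
    [[1,0,0.2,0,0,0,1],[2,0,0.4,0,0,0,1],[2,0,0.4,0,0,0,1]],
  ],
)

```text
clock: 9.3
position: [0.5672, 0.2054, 0.3091]
ee_rot: [0.001, 0.732, 0.681, -0.001]
ft_force: [-5.0, -3.5, -3.8]
finger_gap: 0.0188
```

Run:
```python
from h import *
s=manip.state();v=np.load("v.npy");g=s['position']+[0,0,.011]
loc=Rn.from_euler('z',-v[3]).apply(g-v[:3]);r=np.hypot(loc[1],loc[2]);a0=np.arctan2(loc[2],-loc[1]);print(loc,r,a0-.03,s['ft_force'])
```

```text
[-0.00034823  0.04849738  0.19636019] 0.2022605278122531 1.7829322670304546 [-4.97828908 -3.54466817 -3.79492436]
```

Emit:
drive_tool(
  moves=[
    [[1,0,0.2,0,0,0,1],[2,0,0.5,0,0,0,1],[2,0,0.5,0,0,0,1]],
  ],
)

```text
clock: 9.6
position: [0.5673, 0.2062, 0.3088]
ee_rot: [0.001, 0.732, 0.681, -0.001]
ft_force: [-5.3, -7.3, -1.3]
finger_gap: 0.0188
```

Emit:
drive_tool(
  moves=[
    [[1,0,0.2,0,0,0,1],[2,0,0.5,0,0,0,1],[2,0,0.5,0,0,0,1]],
  ],
)

```text
clock: 9.9
position: [0.5673, 0.2063, 0.3088]
ee_rot: [0.003, 0.733, 0.681, -0.002]
ft_force: [-6.2, -11.1, -0.2]
finger_gap: 0.0185
```

Emit:
drive_tool(
  moves=[
    [[-1.5,0,-0.3,0,0,0,1],[-2.5,0,-0.5,0,0,0,1],[-2.5,0,-0.5,0,0,0,1],[-2.5,0,-0.5,0,0,0,0],[-2.5,0,-0.5,0,0,0,0],[-2.5,0,-0.5,0,0,0,0],[-2.5,0,-0.5,0,0,0,0],[-2.5,0,-0.5,0,0,0,0],[-2.5,0,-10,0,0,0,0],[-2.5,0,-30,0,0,0,0],[-2.5,0,-55,0,0,0,0],[-2.5,0,-70,0,0,0,0]],
  ],
)

```text
clock: 11.1
position: [0.5679, 0.2075, 0.3795]
ee_rot: [0.001, 0.732, 0.681, 0.001]
ft_force: [0.8, -0.2, 0.0]
finger_gap: 0.0859
```

Emit:
drive_tool(
  moves=[
    [[-15,0,-5,0,0,8,0],[-35,0,-5,0,0,16,0],[-60,0,-5,0,0,24,0],[-85,0,-5,0,0,32,0],[-110,0,-5,0,0,40,0],[-130,0,-5,0,0,48,0],[-150,0,-5,0,0,56,0],[-160,0,-5,0,0,64,0],[-165,0,-5,0,0,72,0],[-165,0,-5,0,0,80,0],[-165,0,-5,0,0,88,0],[-165,0,-5,0,0,90,0]],
  ],
)

```text
clock: 12.3
position: [0.5557, 0.0357, 0.3826]
ee_rot: [-0.004, 1.0, -0.029, 0.001]
ft_force: [0.8, -0.6, -1.0]
finger_gap: 0.0855
```

Run:
```python
from h import *
s=manip.state();print(s['position'],s['ft_force'],s['qpos'],delta([.555,.04,.33],tgt(-.0715+np.pi)))
```

```text
[0.55572395 0.03570564 0.38257499] [ 0.82026174 -0.62422018 -0.97521375] [-0.06018308  0.23340995  0.5999637   1.93632347  0.00704852  3.13982781] [-1.  -3.9 52.6 -0.4  0.3 90.7]
```

Emit:
drive_tool(
  moves=[
    [[0,0,0,0,0,-8,0],[0,0,0,0,0,-16,0],[0,0,0,0,0,-24,0],[0,0,0,0,0,-32,0],[0,0,0,0,0,-40,0],[0,0,0,0,0,-48,0],[0,0,0,0,0,-56,0],[0,0,0,0,0,-64,0],[0,0,0,0,0,-72,0],[0,0,0,0,0,-80,0],[0,0,0,0,0,-88,0],[0,0,0,0,0,-90,0]],
  ],
)

```text
clock: 13.5
position: [0.5557, 0.0348, 0.3823]
ee_rot: [-0.002, 0.727, 0.687, 0.003]
ft_force: [0.2, -0.6, 0.0]
finger_gap: 0.0855
```

Emit:
drive_tool(
  moves=[
    [[0,0,0,0,0,-8,0],[0,0,0,0,0,-16,0],[0,0,0,0,0,-24,0],[0,0,0,0,0,-32,0],[0,0,0,0,0,-40,0],[0,0,0,0,0,-48,0],[0,0,0,0,0,-56,0],[0,0,0,0,0,-64,0],[0,0,0,0,0,-72,0],[0,0,0,0,0,-80,0],[0,0,0,0,0,-88,0],[0,0,0,0,0,-90,0]],
  ],
)

```text
clock: 14.7
position: [0.5557, 0.0347, 0.3823]
ee_rot: [0.0, 0.029, 1.0, 0.003]
ft_force: [-0.0, 0.1, -0.2]
finger_gap: 0.0854
```

Emit:
drive_tool(
  moves=[
    [[0,0,0,0,0,-8,0],[0,0,0,0,0,-16,0],[0,0,0,0,0,-24,0],[0,0,0,0,0,-32,0],[0,0,0,0,0,-40,0],[0,0,0,0,0,-48,0],[0,0,0,0,0,-56,0],[0,0,0,0,0,-64,0],[0,0,0,0,0,-72,0],[0,0,0,0,0,-80,0],[0,0,0,0,0,-88,0],[0,0,0,0,0,-90,0]],
  ],
)

```text
clock: 15.9
position: [0.5556, 0.0347, 0.3823]
ee_rot: [0.003, -0.687, 0.727, 0.002]
ft_force: [-0.4, -0.3, 0.3]
finger_gap: 0.0854
```

Run:
```python
from h import *
import cv2
s=manip.state();print(s['qpos'],delta([.555,.04,.33],tgt(-.0715+np.pi)))
c=cams.get_calibration("wrist");im=cams.grab_frame("wrist");np.savez("w2",**c)
cv2.imwrite("pics/w2.png",im[:,:,::-1])
```

```text
[-0.06153212  0.23333211  0.59933881  1.93622859  0.00631477 -1.57526749] [-4.9  1.  52.4 -0.   0.4  0.8]
```

View pics/w2.png

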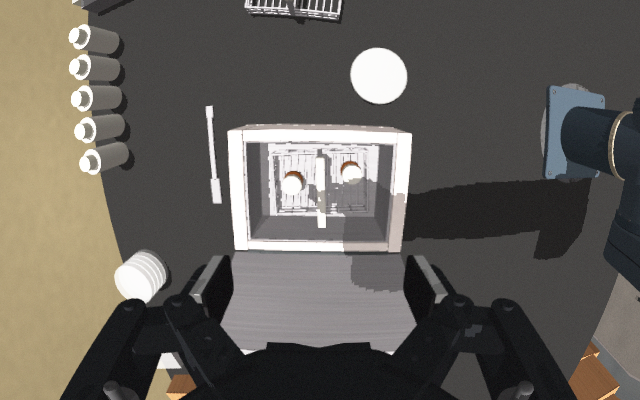

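Emit:
drive_tool(
  moves=[
    [[-8,1,30,0,0,0.4,0],[-16,1,60,0,0.2,0.8,0],[-25,1,90,0,0.4,0.8,0],[-30,1,110,0,0.4,0.8,0],[-30,1,110,0,0.4,0.8,0],[-30,1,110,0,0.4,0.8,0]],
  ],
)

```text
clock: 16.55
position: [0.5563, 0.0656, 0.2725]
ee_rot: [-0.0, -0.68, 0.733, -0.0]
ft_force: [0.3, 0.4, 0.5]
finger_gap: 0.0853
```

Run:
```python
from h import *
import cv2
s=manip.state();print(s['position'],delta([.5579,.0722,.27],tgt(-.0721+np.pi)))
c=cams.get_calibration("wrist");im=cams.grab_frame("wrist");np.savez("w3",**c)
cv2.imwrite("pics/w3f.png",im[:,:,::-1])
cv2.imwrite("pics/w3.png",cv2.resize(im[100:350,150:480,::-1],None,fx=2.4,fy=2.4,interpolation=cv2.INTER_CUBIC))
a=cv2.imread("pics/w2.png")[115:265,220:425];cv2.imwrite("pics/w2c.png",cv2.resize(a,None,fx=3.9,fy=3.9,interpolation=cv2.INTER_CUBIC))
```

```text
[0.55632366 0.06562451 0.27245166] [-6.7 -1.1  2.4  0.  -0.1 -0.1]
```

View pics/w3.png

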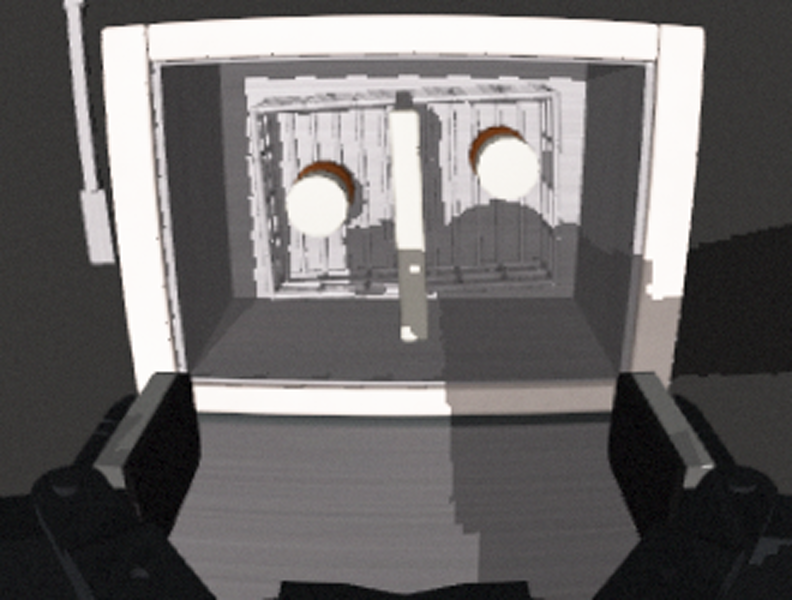

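View pics/w2c.png

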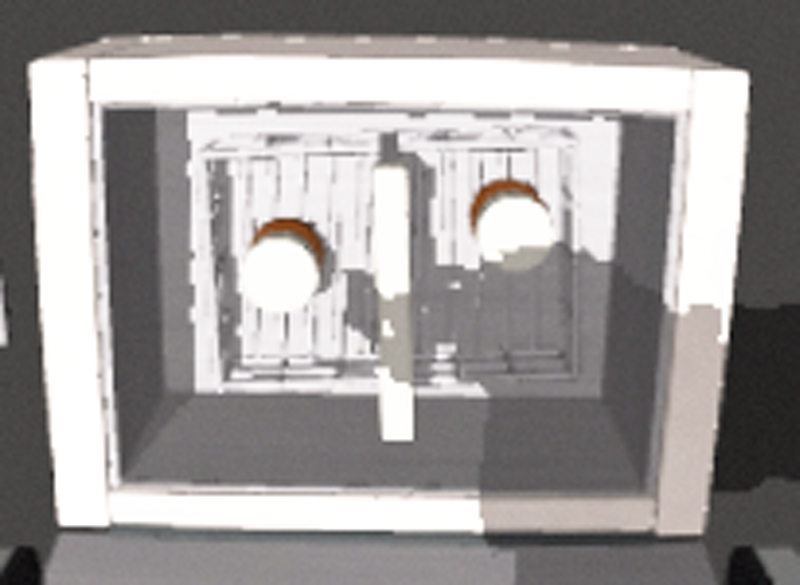

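Run:
```python
from h import *
from scipy.optimize import least_squares
c2,c3=dict(np.load("w2.npz")),dict(np.load("w3.npz"))
def tri(a2,a3):
    p2=np.array(a2)/3.9+[220,115]-.4;p3=np.array(a3)/2.4+[150,100]-.3
    r=least_squares(lambda X:np.r_[proj("wrist",X,c2)[0]-p2,proj("wrist",X,c3)[0]-p3],[.55,.07,.1]);return r.x,r.cost
A=tri((392,166),(404,110));B=tri((397,440),(413,339));print("bar",A,B)
m=(A[0]+B[0])/2;d=B[0]-A[0];print(m,np.linalg.norm(d),"yaw",np.arctan2(-d[0],d[1]))
q=[tri(a,b) for a,b in [((97,103),(155,62)),((690,108),(655,62)),((115,487),(185,383)),((655,492),(625,383))]]
for x in q:print("rim",x)
print("rim mean",np.mean([x[0] for x in q],0))
m[2]=.113-.008;print("tcp delta",delta(m-[0,0,.011],tgt(np.arctan2(-d[0],d[1])+np.pi)))
```

```text
bar (array([0.55329203, 0.02595099, 0.10808664]), np.float64(0.11013127258411935)) (array([0.5566992 , 0.12700925, 0.10741217]), np.float64(0.04501104593974656))
[0.55499561 0.07648012 0.10774941] 0.10111792872896956 yaw -0.03370204768447413
rim (array([ 0.64931626, -0.00428819,  0.12431957]), np.float64(0.04103955553737567))
rim (array([0.44742784, 0.01089749, 0.1057347 ]), np.float64(0.3275118881469249))
rim (array([0.65933091, 0.13482625, 0.12340938]), np.float64(0.2662924422804424))
rim (array([0.46583151, 0.14435612, 0.13128067]), np.float64(0.9069692364640867))
rim mean [0.55547663 0.07144792 0.12118608]
tcp delta [-1.090e+01  3.100e+00  1.796e+02 -1.000e-01 -0.000e+00 -2.300e+00]
```

Emit:
drive_tool(
  moves=[
    [[-11,3,15,0,0,-2.3,0],[-11,3,45,0,0,-2.3,0],[-11,3,80,0,0,-2.3,0],[-11,3,110,0,0,-2.3,0],[-11,3,135,0,0,-2.3,0],[-11,3,155,0,0,-2.3,0],[-11,3,170,0,0,-2.3,0],[-11,3,178,0,0,-2.3,0],[-11,3,181,0,0,-2.3,0],[-11,3,181,0,0,-2.3,0],[-11,3,181,0,0,-2.3,0]],
  ],
)

```text
clock: 17.7
position: [0.5552, 0.077, 0.0924]
ee_rot: [0.001, -0.695, 0.719, -0.001]
ft_force: [-0.8, -0.0, 1.2]
finger_gap: 0.0851
```

Run:
```python
from h import *
import cv2
s=manip.state();print(delta([.555,.0765,.0915],tgt(-.034+np.pi)),s['ft_force'])
im=cams.grab_frame("wrist");cv2.imwrite("pics/w4.png",im[:,:,::-1])
```

```text
[ 0.5  0.2  0.9 -0.1 -0.   0. ] [-0.75657594 -0.00389064  1.18586145]
```

View pics/w4.png

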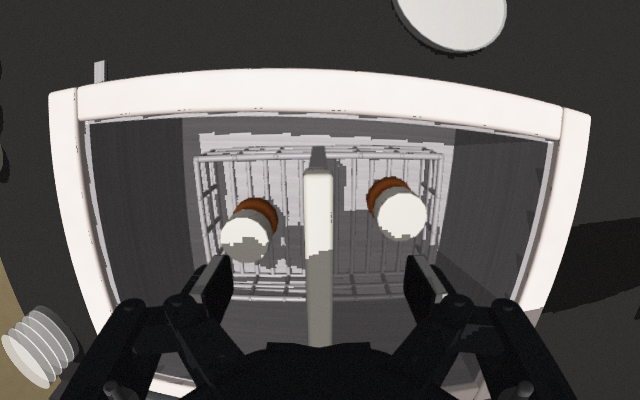

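Emit:
drive_tool(
  moves=[
    [[0,0,0,0,0,0,0.5],[0,0,0,0,0,0,1],[0,0,0,0,0,0,1],[0,0,0,0,0,0,1],[0,0,0,0,0,0,1],[0,0,0,0,0,0,1],[0,0,0,0,0,0,1],[0,0,0,0,0,0,1],[0,0,0,0,0,0,1]],
  ],
)

```text
clock: 18.65
position: [0.5544, 0.077, 0.0911]
ee_rot: [-0.0, -0.695, 0.719, -0.0]
ft_force: [0.5, 0.2, 0.2]
finger_gap: 0.0112
```

Emit:
drive_tool(
  moves=[
    [[0,0,-0.5,0,0,0,1],[0,0,-1.5,0,0,0,1],[0,0,-3,0,0,0,1],[0,0,-5,0,0,0,1],[0,0,-7.5,0,0,0,1],[0,0,-10,0,0,0,1],[0,0,-12,0,0,0,1],[0,0,-13,0,0,0,1],[0,0,-13,0,0,0,1]],
  ],
)

```text
clock: 19.55
position: [0.5545, 0.077, 0.1044]
ee_rot: [-0.0, -0.695, 0.719, -0.0]
ft_force: [0.7, 0.0, -4.1]
finger_gap: 0.011
```

Emit:
drive_tool(
  moves=[
    [[0,0,-1,0,0,0,1],[0,0,-4,0,0,0,1],[0,0,-9,0,0,0,1],[0,0,-15,0,0,0,1],[0,0,-22,0,0,0,1],[0,0,-29,0,0,0,1],[0,0,-36,0,0,0,1],[0,0,-43,0,0,0,1],[0,0,-49,0,0,0,1],[0,0,-54,0,0,0,1],[0,0,-57,0,0,0,1],[0,0,-58,0,0,0,1]],
  ],
)

```text
clock: 20.75
position: [0.5544, 0.077, 0.1624]
ee_rot: [-0.0, -0.695, 0.719, -0.0]
ft_force: [-0.6, 1.0, -3.5]
finger_gap: 0.0112
```

Emit:
drive_tool(
  moves=[
    [[0,0,-1,0,0,0,1],[0,0,-4,0,0,0,1],[0,0,-9,0,0,0,1],[0,0,-15,0,0,0,1],[0,0,-22,0,0,0,1],[0,0,-29,0,0,0,1],[0,0,-36,0,0,0,1],[0,0,-43,0,0,0,1],[0,0,-49,0,0,0,1],[0,0,-54,0,0,0,1],[0,0,-57,0,0,0,1],[0,0,-58,0,0,0,1]],
  ],
)

```text
clock: 21.95
position: [0.5544, 0.0771, 0.2204]
ee_rot: [-0.0, -0.695, 0.719, -0.0]
ft_force: [1.4, 0.5, -4.1]
finger_gap: 0.0114
```

Emit:
drive_tool(
  moves=[
    [[0,0,-1,0,0,0,1],[0,0,-4,0,0,0,1],[1,-0.5,-9,0,0,0,1],[2,-1,-15,0,0,0,1],[3,-1.5,-22,0,0,0,1],[3.5,-2,-28,0,0,0,1],[4,-2.5,-33,0,0,0,1],[4,-2.5,-35.5,0,0,0,1],[4,-2.5,-36.5,0,0,0,1],[4,-2.5,-36.5,0,0,0,1],[4,-2.5,-36.5,0,0,0,1],[4,-2.5,-36.5,0,0,0,1]],
  ],
)

```text
clock: 23.15
position: [0.5564, 0.0731, 0.2561]
ee_rot: [-0.001, -0.695, 0.719, 0.0]
ft_force: [0.1, -0.1, -2.8]
finger_gap: 0.0111
```

Run:
```python
from h import *
import cv2
s=manip.state();print(s['position'],s['ee_rot'],s['ft_force'],s['wrist_torque'],s['finger_gap'])
w=cams.grab_frame("wrist")[90:350,140:500,::-1]
cs=cams.get_calibration("scene");sc=cams.grab_frame("scene")[:,:,::-1]
u,v=proj("scene",s['position'],cs)[0].astype(int);print(u,v)
sc=sc[max(0,v-80):v+120,u-110:u+110]
im=np.hstack([cv2.resize(w,(430,310)),cv2.resize(sc,(341,310),interpolation=cv2.INTER_CUBIC)])
cv2.imwrite("pics/end.png",im)
```

```text
[0.55641286 0.07307464 0.25606494] [-5.68202214e-04 -6.95224663e-01  7.18792280e-01  6.16525153e-05] [ 0.0503804  -0.13891488 -2.79074532] [ 0.04095551 -0.03064379  0.06842566] 0.011113165736223564
325 146
```

View pics/end.png

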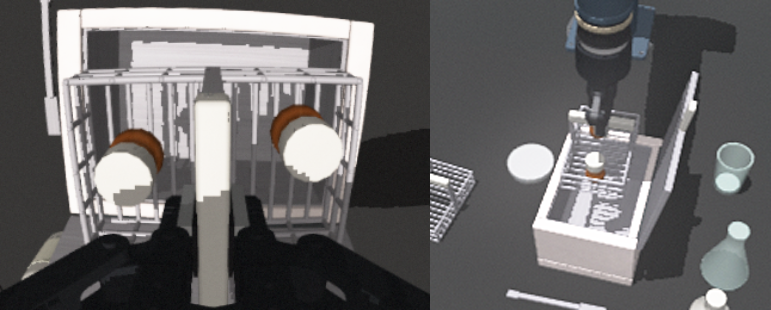

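```bash
python3 -c "
from plant import manip
s=manip.state();print(s['clock'],abs(s['qvel']).max(),manip.sign_off())"
```

```text
the job is handed in; nothing more can be done
23.25 0.0072261123192299175 None
```

The cover is open on its stop. The arm is holding the basket still over the middle of the tank, with both jars standing in it, and I handed the job in at 23.3 s.

- **Cover:** I pinched it by the tab and swung it through its arc, taking the last few centimetres slowly. It met the stop at about 11 N, and I backed off before letting go. The stop came at about 1.78 rad by my camera model against the stated 1.75. I put that down to a few millimetres of error in where I placed the hinge. The final picture shows the cover still open.
- **Basket:** I lifted it 165 mm straight up from the tank floor, with a 4–5 mm sideways shift to centre it once it was nearly at full height. By the tool position and the text's 20 mm tank-floor height, its underside is about 60 mm above the rim. The tool points straight down, and the grip is steady at 11 mm on the 12 mm bar.
- **Final checks:** The last pictures show both jars upright and the petri dish, beaker, flask, spare basket and spatula apparently undisturbed. I judged the basket's level from the tool's orientation and the pictures, not a separate measurement.
- **Disagreements:**
  - The cameras put the top of the bar at 108 mm and the text at 113 mm, so I gripped in between.
  - The wrist force read about 4 N just after the lift and 2.8 N at the end. I took that as sensor noise, since the pictures show the load intact.
- **Wasted motion:** I first turned the wrist the wrong way, to the end of the last joint's range (3.140 of 3.14 rad). I turned back the other way, which cost about 4 s.

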